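# Press a hub bearing home with the ratchet press

## Task

The bearing press is still set to draw its ram back. Flip the direction lever on the ratchet's head fully over to the pressing side, swing the handle all or nearly all the way back to feel that it now free-wheels that way (the ram must stay where it is), then work the handle until the bearing is fully home, flush with the hub's mouth, and comes up firm against its seat, without forcing it. Move the ram only through the ratchet, leave the lever on the pressing side, leave the other things on the bench alone, and let go at the end.

Things in the scene. Friction and masses are not known exactly. Their poses are not given: they have to be found in the camera images.
- press: green cast press fixed to the bench; origin on the ratchet's upright axis at bench height, y along the ram from ratchet to hub, z up, x away from the handle's middle direction. Base plate 18 high, x -55 to 75, y -125 to 235; guide block under the head 82 high; cradle 58 high at x -9 to 59, y 105 to 205. Only head, lever and handle rise above 92. Driven turn needed in all: 1.25 to 2.25 rad
- pivot (a point): on the ratchet's upright axis at the top of its head (a steel disc 54 wide, 28 high, top 120 above the bench); axes as the press. Lever on the pressing side: counter-clockwise drives the ram to the hub, clockwise free-wheels (clicks, ram stays). Lever on the drawing side: clockwise draws the ram back, counter-clockwise free-wheels. 14 teeth: up to 0.45 rad is lost before a stroke bites
- wrench (a joint): angle of the ratchet's handle, rad, positive counter-clockwise from above; at q it points from the pivot along (-cos q, -sin q) in the press's x, y. Stops at -0.85 (back) and 0.85 (forward); it starts at 0.25 to 0.65 and stays where it is left. Pressing turns it towards 0.85, often in two or more strokes
- handle (a point): middle of the handle's rubber grip, a level bar 25 thick, 90 to 175 from the axis; this point is at 135, half-way up (106 above the bench). x along the bar towards the pivot, z up. 80 free below. Pull there, square to the bar: under 3 N free-wheeling, 3 to 5 N pressing, then on the seat 1 N more per 2 mm of travel: firm at 8 to 12 N (held still), over 15 N is too much
- lever (a joint): angle of the direction lever on the head, rad, about the same axis as the handle, zero where it continues the handle's line beyond the head, positive counter-clockwise from above. -0.45 drawing side (start), 0.45 pressing side, with stops; fully over from 0.30. Stays where left; about 4 N at the tab moves it. It rides on the handle: pushing on against its stop turns the handle too
- tab (a point): thumb tab of the lever: 16 long (22 to 38 from the axis), 9 thick across the push, top 140 above the bench, 20 above the head; this point is 8 below its top, 30 from the axis. The lever's arm below it is 4 thick, on the head's top (120). x outward from the axis, y the way to push it to the pressing side, z up
- ram: steel ram, level bar 18 x 18 with a round nose 24 wide; origin at the centre of the nose's end face, 50 above the bench; y is its way of pressing. Moves 16 mm per rad of driven turn and holds where it is left (gives back at most 2 mm after a stroke)
- hub: aluminium bicycle hub, 110 long, flanges 58 wide, lying along y in the press's cradle; origin at the centre of its mouth (the end facing the ram), y into the hub
- bearing: dark steel cartridge bearing, 28 wide, 12 long, started in the hub's mouth, standing 7 to 10 proud; origin at the centre of its outer face, y into the hub. Home when this lies at the hub's origin (flush). Slides in at about 20 N from the ram, then bottoms on a hard seat; firmly seated from 60 N, harmed above 150 N
- spanner: bystander: flat steel cone spanner, 170 x 38 x 8, lying on the bench; origin under its middle
- spare_bearing: bystander: spare steel bearing ring, 28 diameter, 12 high, lying on the press's base plate; origin under its centre
- spare_hub: bystander: spare aluminium hub standing on end, 58 diameter, 112 high; origin under its centre
- sprocket: bystander: stack of sprockets lying flat, about 105 diameter, 17 high; origin under its centre
- grease_jar: bystander: white jar, 72 diameter, 60 high; origin under its centre
- screwdriver: bystander: screwdriver lying on the bench, 200 long, 26 thick; origin under its middle

How it is judged:
By the outcome, as a careful person would: the job done as asked, in the order asked, and still so for the second after the job is handed in, with the robot touching nothing.
It also fails if it takes over 72 s, if anything falls off the work surface, if the arm or the gripper's body presses on something with over 40 N, if the wrist force passes 120 N, or if a joint passes its speed limit or range.

## Robot

A 6-joint arm with a two-finger parallel gripper is mounted at the origin on the work surface. World frame = base frame: x ahead of the robot, y to its left, z up, the work surface at z = 0. Lengths are in mm, angles in rad, forces in N, time in s.
With the tool pointing down it reaches from about 375 to 900 mm from the base axis. Payload 3.1 kg.
Tool frame: the origin (TCP) lies midway between the tips of the shut fingers; the grasp point (between the pads) lies 19 mm behind it; z points along the fingers, y is the direction in which the jaws open and shut (so a half turn about z gives the same grasp; the last joint's range is limited). The gripper opens to 87 mm and grips with 3 to 60 N. Pads are 19 mm wide; open, the fingers measure 117 mm over their backs; the gripper's body (75 mm by 190 mm) begins 51 mm behind the grasp point.
Start: joints at [0.967, 0.527, 1.433, -0, 1.181, -0.178], TCP at [258.114, 569.187, 222.548] pointing down, gripper open.
Joint ranges: [-3.08, 3.08], [-0.75, 2.2], [0.22, 2.44], [-1.43, 4.57], [0, 2.65], [-2.85, 2.85]. Speed limits (rad/s): [2.79, 2.79, 3.14, 3.14, 3.14, 3.14].

## Interface

Orientations are given as [roll, pitch, yaw] about the fixed x, y, z axes, in that order (R = Rz(yaw) Ry(pitch) Rx(roll)).
In Python, from bench import sense, grab_frame, get_calibration, finish_job gives the robot as it stands. The module is installed in compiled form; this text tells all that it offers.
- The arm moves only by the tool drive_tool, never from a script. Its argument "deltas" is a list of rows, each a list of 6 numbers: the shift along the world's x, y, z in m, then the turn, a rotation vector about the world's x, y, z in rad. In form: [[tx, ty, tz, rx, ry, rz], ...]. A call has 1 to 8 rows; each row shifts and turns the pose as measured when the row begins; what a row does not reach is not made up. A row lasts 1/12 s, in which the tool goes at most 41.7 mm and 7.16 degrees, less where a joint would pass 70% of its speed; a pose out of reach is approached as far as the arm can. A call is refused whole if a number of a shift passes 0.0417 or a number of a turn 0.125, either way. A call with a gripper value outside its range is refused whole. "hand" is the finger opening in m, from 0 to 0.087, set as the call begins (left out, the last holds). The fingers move at their own pace and stop on an object; "newtons" is the grip in N (left out, the last holds). Time passes only in rows, so rows that do not move let the fingers close. It gives the time, the measured TCP pose, the force and the opening at its end, in the units of the state.
- sense(): the state, without advancing time (a new reading comes with each control period).
- grab_frame(name): name is "side" or "top" or "wrist"; returns the picture (400x640x3 uint8, red, green, blue); there is no depth.
- get_calibration(name): a dict with "camera_matrix" (3x3 intrinsics, pixels), "R" (3x3) and "t" (3): a world point X has camera coordinates R X + t. Camera axes: x right, y down, z forward; pixel columns grow to the right and rows downward; lengths in mm; the calibration is good to about 2 mm. A picture is of the moment at which its call begins: read the wrist's pose just before it. get_calibration takes no time and is no camera call; for the wrist camera it gives the pose at the moment of the call.
- finish_job(): hands the job in, once; it reports no verdict.
The state is a dict: "t": time; "joint_positions": joint angles; "qd": joint speeds; "tau": joint torques, N m; "ee_pos": TCP position; "orientation": TCP orientation; "wrist_force": force on the tool from outside, world axes, zero at the start; "moment": the same for the moment, N m; "opening": finger opening in mm.
Only numpy, scipy, OpenCV 4.12 (cv2) and the standard library are available. Lean on these libraries where they do the work, as an engineer would, in place of code of your own. Each camera call takes 0.05 s, during which the arm holds its last target. There are 200 camera calls.

## Working session

There is one attempt and no reset: what is moved stays moved. The work goes in short steps, Python scripts to look and compute and a tool call to move; the robot and the scene stay as the last step left them, time stands still between calls to the robot, and variables do not carry over. Pictures are saved under pics/ and viewed, about 8 in all and at most 12, crops included, and the job is handed in when it is done.

Besides the shell and the picture viewer there is one more tool, called after "Call:" by a JSON object that holds its "api" and its "payload". drive_tool: Moves the arm, as the interface text tells. Its arguments: {"type":"object","properties":{"deltas":{"type":"array","items":{"type":"array","items":{"type":"number"}}},"hand":{"type":"number"},"newtons":{"type":"number"}},"required":["deltas"]}

```bash
mkdir -p pics; cat > h.py <<'E'
import numpy as np, cv2
from bench import sense, grab_frame, get_calibration, finish_job
def ray(c,u,v):
    K=np.array(c["camera_matrix"]);R=np.array(c["R"]);t=np.array(c["t"])
    return -R.T@t, R.T@np.linalg.solve(K,[u,v,1.])
def onz(c,u,v,z):
    o,d=ray(c,u,v); return o+d*(z-o[2])/d[2]
def proj(c,X):
    p=np.array(c["camera_matrix"])@(np.array(c["R"])@np.array(X,float)+np.array(c["t"])); return p[:2]/p[2]
def save(n,name,crop=None,s=1):
    im=grab_frame(n)[:,:,::-1]
    cv2.imwrite("pics/full_"+name,im)
    if crop: im=im[crop[1]:crop[3],crop[0]:crop[2]]
    cv2.imwrite("pics/"+name,cv2.resize(im,None,fx=s,fy=s,interpolation=cv2.INTER_CUBIC) if s!=1 else im)
E
python3 - <<'E'
from h import *
s=sense();print(s)
for n in("top","side","wrist"):
    save(n,n+"0.png");c=get_calibration(n);print(n,ray(c,320,200))
E
```

```text
{'t': 0.0, 'joint_positions': array([ 9.66479354e-01,  5.28464266e-01,  1.43390641e+00, -2.08426111e-05,
        1.18136414e+00, -1.78505845e-01]), 'qd': array([ 5.15623778e-04,  1.64898613e-03,  7.32288295e-04, -9.74530586e-05,
       -1.21811284e-03,  1.30165608e-03]), 'tau': array([-4.56958251e-04, -4.40043533e+01, -1.76595980e+01,  6.33348478e-02,
        5.82674425e-02, -1.58133062e-04]), 'ee_pos': array([257.72423761, 568.58996984, 221.57148042]), 'orientation': array([-3.13948111e+00, -3.61401451e-04,  2.71578908e+00]), 'wrist_force': array([-0.06603889, -0.33894811,  0.41955465]), 'moment': array([-0.01375601, -0.01489725,  0.02590011]), 'opening': 87.06515669561436}
top (array([ 486.56273502,    3.82403346, 1406.10854542]), array([ 0.01366473,  0.02290936, -0.99982145]))
side (array([  89.3609078 , -674.35542933, 1112.08881161]), array([ 0.35847326,  0.5133139 , -0.77992153]))
wrist (array([196.25227035, 596.48256212, 383.61241816]), array([ 0.22120496, -0.09659568, -0.97045922]))
```

View pics/top0.png

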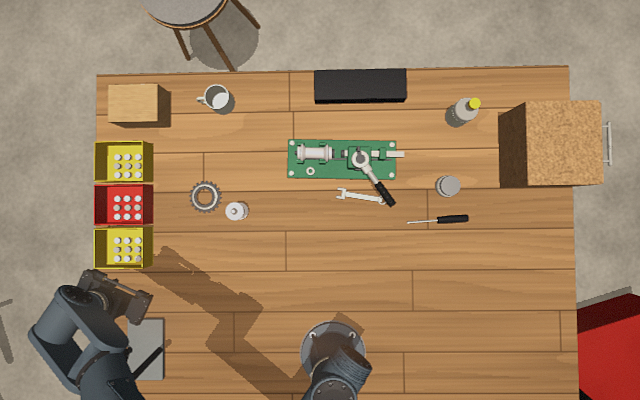

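View pics/side0.png

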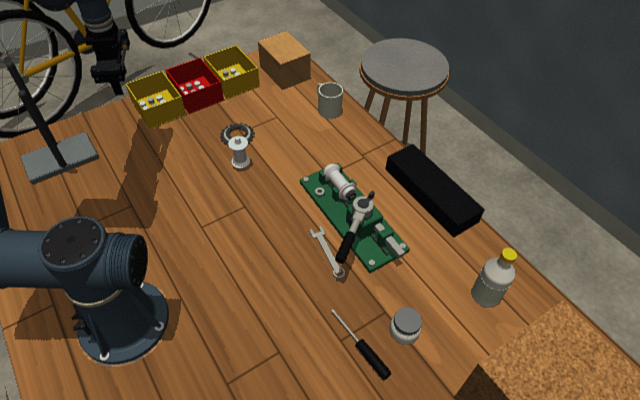

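Top view: the press has its plate at about (342,158), head (361,159), grip (383,192), and hub to the left (+y). The press axes lie close to the world axes. I'll measure these by masks and zoom in.

```bash
python3 - <<'E'
from h import *
c=get_calibration("top");im=cv2.imread("pics/full_top0.png")
hsv=cv2.cvtColor(im,cv2.COLOR_BGR2HSV)
m=cv2.inRange(hsv,(60,80,30),(95,255,255));m[:120]=0;m[230:]=0;m[:,:270]=0;m[:,430:]=0
p=np.argwhere(m)[:,::-1].astype(np.float32)
W=np.array([onz(c,u,v,18)[:2] for u,v in p],np.float32)
r=cv2.minAreaRect(W);print("plate",r)
B=cv2.boxPoints(r);print(B)
# grip
g=cv2.inRange(im,(0,0,0),(60,60,60));g[:160]=0;g[215:]=0;g[:,:360]=0;g[:,405:]=0
n,l,st,ce=cv2.connectedComponentsWithStats(g);k=1+np.argmax(st[1:,4]);print(st[k],ce[k],onz(c,*ce[k],110))
print("head",onz(c,360.5,158.5,120))
w=cv2.imread("pics/full_top0.png")[125:220,275:415];cv2.imwrite("pics/z1.png",cv2.resize(w,None,fx=5.5,fy=5.5,interpolation=cv2.INTER_CUBIC))
E
```

```text
plate ((641.2154541015625, -35.59730529785156), (354.6937255859375, 126.49639892578125), 88.1915512084961)
[[ 572.40204 -210.85983]
 [ 698.8354  -214.85184]
 [ 710.0289   139.66522]
 [ 583.5955   143.65723]]
[375 182  21  25 187] [384.82887701 193.94652406] [ 520.51446444 -166.02057893  110.        ]
head [629.77732226 -92.27806467 120.        ]
```

View pics/z1.png

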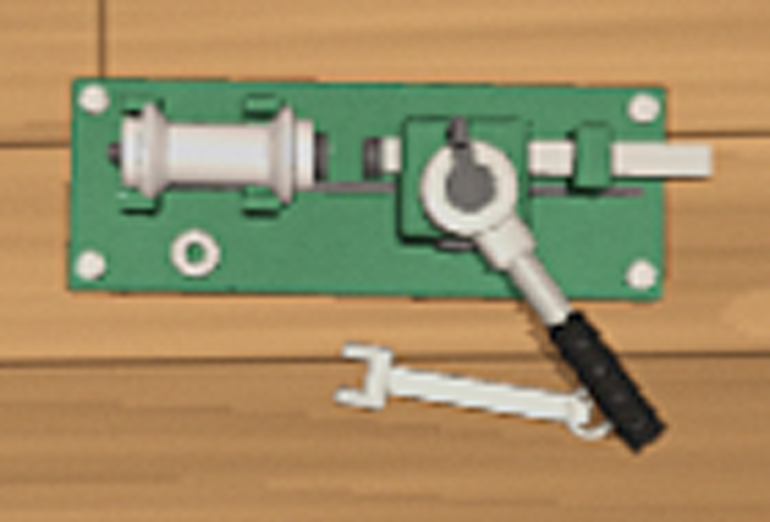

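The plate fit puts the pivot at (629.6,-91), and the head pixel agrees at (629.8,-92). Press yaw is about -0.03. The grip is 132 from the pivot against 135 expected, so q ≈ 0.64. The tab should be near (659,-86). Next I move above it.

Call:
{"api": "drive_tool", "payload": {"deltas": [[0.02,-0.033,0,0,0,-0.122],[0.02,-0.033,0,0,0,-0.122],[0.02,-0.033,0,0,0,-0.122],[0.02,-0.033,0,0,0,-0.122],[0.02,-0.033,0,0,0,-0.122],[0.02,-0.033,0,0,0,-0.122],[0.02,-0.033,0,0,0,-0.122],[0.02,-0.033,0,0,0,-0.122]], "hand": 0.03}}

```text
t: 0.82
ee_pos: [416.2, 300.6, 219.4]
orientation: [-3.141, -0.003, 1.72]
wrist_force: [-0.6, -0.1, 0.1]
opening: 41.5
```

Call:
{"api": "drive_tool", "payload": {"deltas": [[0.02,-0.033,0,0,0,-0.122],[0.02,-0.033,0,0,0,-0.122],[0.02,-0.033,0,0,0,-0.122],[0.02,-0.033,0,0,0,-0.122],[0.02,-0.033,0,0,0,-0.122],[0.02,-0.033,0,0,0,-0.122],[0.02,-0.033,0,0,0,-0.122],[0.02,-0.033,0,0,0,-0.122]]}}

```text
t: 1.48
ee_pos: [579.8, 21.7, 218.4]
orientation: [-3.138, -0.002, 0.719]
wrist_force: [0.7, -0.3, -0.9]
opening: 30.1
```

Call:
{"api": "drive_tool", "payload": {"deltas": [[0.016,-0.0216,-0.004,0,0,-0.113],[0.016,-0.0216,-0.004,0,0,-0.113],[0.016,-0.0216,-0.004,0,0,-0.113],[0.016,-0.0216,-0.004,0,0,-0.113],[0.016,-0.0216,-0.004,0,0,-0.113],[0,0,0,0,0,0]]}}

```text
t: 1.98
ee_pos: [666.6, -102.0, 195.6]
orientation: [3.141, -0.003, 0.111]
wrist_force: [0.6, 0.2, -0.4]
opening: 30.1
```

```bash
python3 - <<'E'
from h import *
s=sense();c=get_calibration("wrist");save("wrist","w1.png")
print(s["ee_pos"],s["orientation"],s["joint_positions"])
print("piv",proj(c,[629.6,-91,120]),"tab",proj(c,[659.2,-86.4,140]))
E
```

```text
[ 666.55053693 -102.00919421  195.61334287] [ 3.1410902  -0.00335456  0.11122903] [-3.17658077e-01  6.21777917e-01  1.32848524e+00  1.01123835e-03
  1.18806999e+00  1.14153394e+00]
piv [296.62129671 257.48907498] tab [292.19252776 226.55083837]
```

View pics/w1.png

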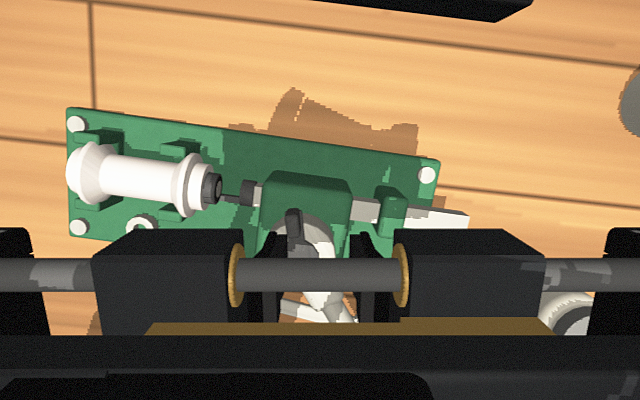

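The tab top spans about (292,211) to (297,235), and the predicted centre (292,226) fits. I'll centre over it and descend astride it.

Call:
{"api": "drive_tool", "payload": {"deltas": [[-0.0035,0.008,0,0,0,0.022],[-0.0035,0.0075,0,0,0,0.021],[0,0,0,0,0,0]]}}

```text
t: 2.28
ee_pos: [654.8, -81.4, 194.2]
orientation: [-3.136, 0.003, 0.165]
wrist_force: [-0.0, -0.1, -0.3]
opening: 30.1
```

Call:
{"api": "drive_tool", "payload": {"deltas": [[0,0,-0.012,0,0,0],[0,0,-0.012,0,0,0],[0,0,-0.012,0,0,0],[0,0,-0.009,0,0,0],[0,0,0,0,0,0]]}}

```text
t: 2.7
ee_pos: [652.0, -74.1, 147.8]
orientation: [-3.136, 0.003, 0.176]
wrist_force: [-0.1, 0.1, -1.7]
opening: 30.4
```

```bash
python3 - <<'E'
from h import *
s=sense();print(s["ee_pos"],s["orientation"]);c=get_calibration("wrist");save("wrist","w2.png",(200,150,420,330),3)
print("piv",proj(c,[629.6,-91,120]),"tab",proj(c,[659.2,-86.4,140]))
E
```

```text
[651.96348879 -74.10568771 147.801746  ] [-3.13589908e+00  2.75102962e-03  1.75757898e-01]
piv [339.77233479 272.9691529 ] tab [344.14820212 236.23184395]
```

View pics/w2.png

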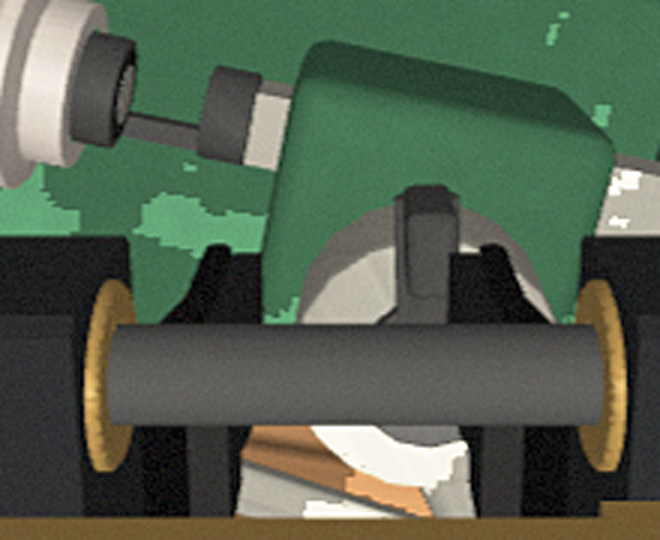

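Prediction and picture agree: the tab is at (343,233) against (344,236) predicted. The arm drifts a little after each row, so I'll re-centre with tapering steps.

Call:
{"api": "drive_tool", "payload": {"deltas": [[0.003,-0.005,0,0,0,0],[0.002,-0.004,0,0,0,-0.01],[0.001,-0.002,0,0,0,-0.005],[0,0,0,0,0,0],[0,0,0,0,0,0]]}}

```text
t: 3.17
ee_pos: [660.5, -86.4, 150.6]
orientation: [-3.138, -0.002, 0.16]
wrist_force: [0.3, 0.6, 0.1]
opening: 29.6
```

Call:
{"api": "drive_tool", "payload": {"deltas": [[0,0,-0.008,0,0,0],[0,0,-0.007,0,0,0],[0,0,-0.004,0,0,0],[0,0,-0.001,0,0,0],[0,0,0,0,0,0]]}}

```text
t: 3.58
ee_pos: [660.6, -86.9, 129.0]
orientation: [-3.139, -0.003, 0.159]
wrist_force: [-0.7, 0.1, 0.4]
opening: 30.2
```

Call:
{"api": "drive_tool", "payload": {"deltas": [[0,0,0,0,0,0],[0,0,0,0,0,0],[0,0,0,0,0,0],[0,0,0,0,0,0]], "hand": 0.016, "newtons": 5}}

```text
t: 3.92
ee_pos: [660.3, -86.6, 128.5]
orientation: [-3.138, -0.002, 0.16]
wrist_force: [0.1, 0.0, 0.3]
opening: 17.0
```

Call:
{"api": "drive_tool", "payload": {"deltas": [[-0.0006,0.0029,0,0,0,0.1],[-0.0009,0.0029,0,0,0,0.1],[-0.0011,0.0028,0,0,0,0.1],[-0.0014,0.0026,0,0,0,0.1],[-0.0017,0.0025,0,0,0,0.1],[-0.0019,0.0023,0,0,0,0.1],[-0.001,0.001,0,0,0,0.04],[0,0,0,0,0,0]]}}

```text
t: 4.58
ee_pos: [655.8, -76.9, 129.7]
orientation: [3.127, -0.001, 0.833]
wrist_force: [0.3, 0.5, 0.2]
opening: 16.0
```

```bash
cat >> h.py <<'E'
P=np.array([629.6,-91.]);YAW=-.0316
def pol():
    s=sense();d=s["ee_pos"][:2]-P;f=s["wrist_force"]
    a=np.arctan2(d[1],d[0]);h=np.arctan2(-d[1],-d[0]);t=np.array([-np.sin(a),np.cos(a)])
    print("t %.1f r %.1f ang %.3f q(handle) %.3f yaw %.3f z %.1f Ftan(ccw) %.1f Frad %.1f Fz %.1f open %.1f"%(s["t"],np.hypot(*d),a,h-YAW,s["orientation"][2],s["ee_pos"][2],f[:2]@t,f[:2]@d/np.hypot(*d),f[2],s["opening"]), s["joint_positions"].round(2))
E
python3 -c "from h import *;pol()"
```

```text
t 4.6 r 29.7 ang 0.493 q(handle) -2.617 yaw 0.833 z 129.7 Ftan(ccw) 0.3 Frad 0.5 Fz 0.2 open 16.0 [-0.28  0.68  1.43 -0.01  1.02  0.46]
```

Call:
{"api": "drive_tool", "payload": {"deltas": [[-0.0021,0.0034,0,0,0,0],[-0.0025,0.0031,0,0,0,0.03],[-0.0029,0.0028,0,0,0,0.06],[-0.0024,0.0018,0,0,0,0.06],[0,0,0,0,0,0]]}}

```text
t: 5.0
ee_pos: [650.2, -68.8, 130.9]
orientation: [3.113, -0.003, 0.982]
wrist_force: [0.2, 0.1, -0.5]
opening: 16.1
```

```bash
python3 -c "from h import *;pol()"
```

```text
t 5.0 r 30.3 ang 0.821 q(handle) -2.289 yaw 0.982 z 130.9 Ftan(ccw) -0.1 Frad 0.3 Fz -0.5 open 16.1 [-0.27  0.66  1.46 -0.01  0.99  0.32]
```

Call:
{"api": "drive_tool", "payload": {"deltas": [[-0.0031,0.0025,-0.001,0,0,0.03],[-0.0034,0.0021,-0.001,0,0,0.05],[-0.0027,0.0013,0,0,0,0.05],[0,0,0,0,0,0]]}}

```text
t: 5.33
ee_pos: [646.0, -65.1, 131.8]
orientation: [3.1, -0.005, 1.108]
wrist_force: [-0.0, -0.3, -0.6]
opening: 16.3
```

```bash
python3 - <<'E'
from h import *
pol();save("wrist","w3.png",(200,150,420,330),3)
c=get_calibration("top");im=grab_frame("top")[:,:,::-1]
g=cv2.inRange(im,(0,0,0),(60,60,60));g[:160]=0;g[215:]=0;g[:,:340]=0;g[:,405:]=0
cv2.imwrite("pics/top1.png",im)
n,l,st,ce=cv2.connectedComponentsWithStats(g)
for k in range(1,n):
  if st[k,4]>60:
    X=onz(c,*ce[k],110)[:2]-P;print(st[k],ce[k],X,np.arctan2(-X[1],-X[0])-YAW)
E
```

```text
t 5.3 r 30.6 ang 1.007 q(handle) -2.103 yaw 1.108 z 131.8 Ftan(ccw) -0.1 Frad -0.3 Fz -0.6 open 16.3 [-0.27  0.65  1.48 -0.    0.97  0.19]
[340 160  25  11 162] [351.81481481 163.98148148] [-15.29336428  24.97434009] -0.9897358728930076
[375 182  21  25 181] [384.75690608 193.92265193] [-109.00942615  -74.80144123] 0.6329988938486159
```

View pics/w3.png

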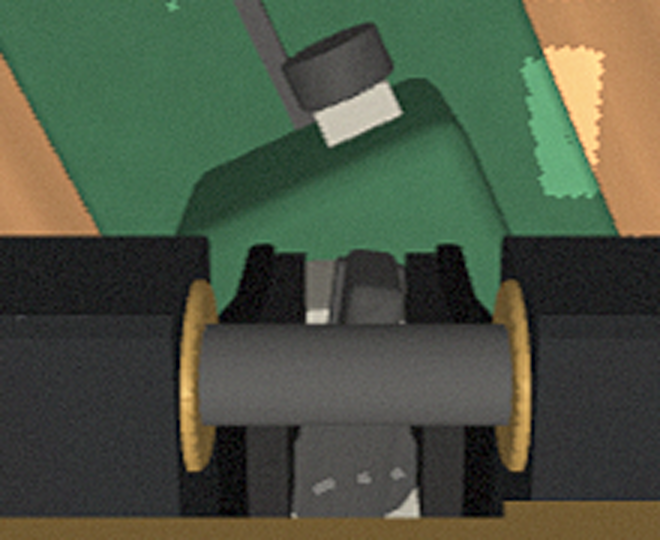

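The tab is moving with the rear finger and now sits at about 0.29. The handle hasn't moved (0.633). I'll push about 0.15 rad more.

Call:
{"api": "drive_tool", "payload": {"deltas": [[-0.0035,0.002,-0.002,0.01,0,0.03],[-0.0035,0.0017,-0.002,0.01,0,0.03],[-0.0018,0.0008,-0.001,0,0,0.02],[0,0,0,0,0,0]]}}

```text
t: 5.77
ee_pos: [643.8, -62.9, 130.6]
orientation: [3.093, -0.025, 1.183]
wrist_force: [0.0, -0.2, 1.1]
opening: 16.1
```

```bash
python3 - <<'E'
from h import *
pol()
E
```

```text
t 5.8 r 31.5 ang 1.101 q(handle) -2.009 yaw 1.183 z 130.6 Ftan(ccw) -0.1 Frad -0.2 Fz 1.1 open 16.1 [-0.28  0.65  1.5   0.02  0.95  0.1 ]
```

Call:
{"api": "drive_tool", "payload": {"deltas": [[-0.0035,0.0012,0,0.01,0,0],[-0.0035,0.0012,0,0.01,0,0],[-0.0035,0.001,0,0,0,0]]}}

```text
t: 6.02
ee_pos: [640.7, -60.9, 131.1]
orientation: [3.084, -0.048, 1.178]
wrist_force: [8.5, -2.1, -5.5]
opening: 15.9
```

```bash
python3 - <<'E'
from h import *
pol();save("wrist","w4.png",(200,150,420,330),3)
E
```

```text
t 6.0 r 32.0 ang 1.218 q(handle) -1.892 yaw 1.178 z 131.1 Ftan(ccw) -8.7 Frad 1.0 Fz -5.5 open 15.9 [-0.29  0.64  1.52  0.05  0.92  0.08]
```

View pics/w4.png

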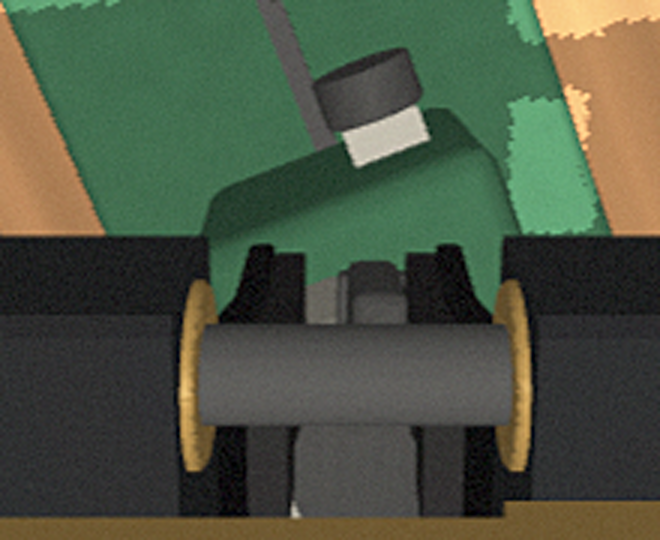

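Force came up to 8.7 N, so the lever is against its stop, at roughly 0.45–0.5 relative to the handle. I'll open, lift clear, and work out the correction to get upright.

Call:
{"api": "drive_tool", "payload": {"deltas": [[0,0,0,0,0,0],[0,0,0,0,0,0],[0,0,0.01,0,0,0],[0,0,0.016,0,0,0],[0,0,0.016,0,0,0],[0,0,0.005,0,0,0],[0,0,0,0,0,0]], "hand": 0.045}}

```text
t: 6.65
ee_pos: [631.3, -55.6, 177.1]
orientation: [3.108, -0.049, 1.173]
wrist_force: [-0.2, -1.2, -0.4]
opening: 43.8
```

```bash
cat >> h.py <<'E'
from scipy.spatial.transform import Rotation as Ro
def fix(yaw):
    o=sense()["orientation"];return (Ro.from_euler("xyz",[np.pi,0,yaw])*Ro.from_euler("xyz",o).inv()).as_rotvec().round(3)
def hp(q,r=135):
    a=q+YAW;return P-r*np.array([np.cos(a),np.sin(a)])
E
python3 - <<'E'
from h import *
pol();s=sense();print(s["ee_pos"],fix(.6),hp(.633)-s["ee_pos"][:2])
E
```

```text
t 6.7 r 35.4 ang 1.522 q(handle) -1.588 yaw 1.173 z 177.1 Ftan(ccw) 0.1 Frad -1.2 Fz -0.4 open 43.8 [-0.29  0.57  1.49  0.05  1.04  0.09]
[631.31335245 -55.62102736 177.10512169] [-0.017  0.057 -0.572] [-113.02683388 -111.76162023]
```

Call:
{"api": "drive_tool", "payload": {"deltas": [[-0.012,-0.012,0.004,-0.003,0.01,-0.095],[-0.02,-0.02,0.002,-0.003,0.01,-0.095],[-0.022,-0.022,0,-0.003,0.01,-0.095],[-0.02,-0.02,0,-0.003,0.01,-0.095],[-0.015,-0.015,0,-0.002,0.008,-0.095],[-0.01,-0.009,0,-0.002,0.008,-0.08],[-0.003,-0.003,0,0,0,0],[0,0,0,0,0,0]]}}

```text
t: 7.32
ee_pos: [520.5, -155.4, 181.2]
orientation: [-3.131, 0.003, 0.595]
wrist_force: [-0.3, -0.1, 0.4]
opening: 44.7
```

```bash
python3 - <<'E'
from h import *
pol();s=sense();print(s["ee_pos"],fix(.6),hp(.633)-s["ee_pos"][:2])
im=grab_frame("top")[:,:,::-1];w=im[125:220,275:415];cv2.imwrite("pics/top2.png",cv2.resize(w,None,fx=5,fy=5,interpolation=cv2.INTER_CUBIC))
E
```

```text
t 7.3 r 126.7 ang -2.609 q(handle) 0.565 yaw 0.595 z 181.2 Ftan(ccw) -0.0 Frad 0.3 Fz 0.4 open 44.7 [-0.5   0.48  1.67  0.    1.    0.48]
[ 520.51587812 -155.36778492  181.19711025] [-0.007 -0.009  0.005] [ -2.22935955 -12.01486267]
```

View pics/top2.png

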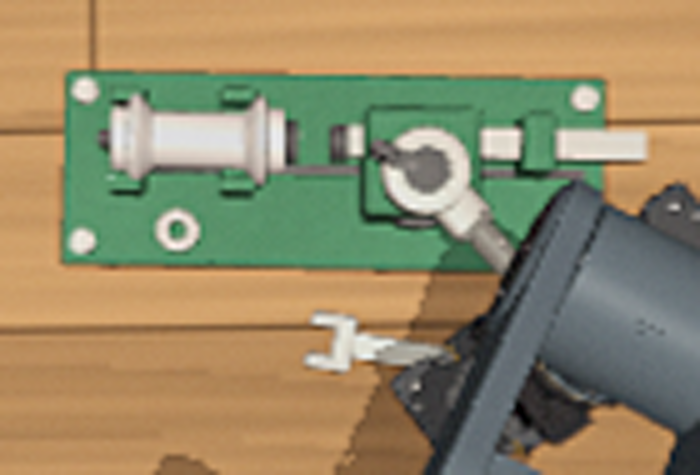

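The lever points to (382,150) from the head centre (430,168), which is the pressing side. The ram hasn't visibly moved. Now I go down onto the grip.

Call:
{"api": "drive_tool", "payload": {"deltas": [[-0.001,-0.005,-0.005,0,0,0],[-0.001,-0.005,-0.01,0,0,0],[0,-0.002,-0.01,0,0,0.02],[0,0,-0.005,0,0,0],[0,0,0,0,0,0]]}}

```text
t: 7.78
ee_pos: [520.8, -165.9, 147.4]
orientation: [-3.131, 0.002, 0.625]
wrist_force: [-0.8, 0.6, -0.7]
opening: 45.2
```

```bash
python3 - <<'E'
from h import *
pol();s=sense();print(fix(.62),hp(.65)-s["ee_pos"][:2])
E
```

```text
t 7.8 r 132.1 ang -2.539 q(handle) 0.635 yaw 0.625 z 147.4 Ftan(ccw) -0.9 Frad 0.3 Fz -0.7 open 45.2 [-0.51  0.53  1.7   0.    0.93  0.43]
[-0.007 -0.007 -0.004] [-1.15941816 -3.32354003]
```

Call:
{"api": "drive_tool", "payload": {"deltas": [[0,-0.001,-0.012,0,0,0],[0,-0.001,-0.015,0,0,0],[0,0,-0.015,0,0,0],[0,0,-0.009,0,0,0],[0,0,-0.003,0,0,0],[0,0,0,0,0,0]]}}

```text
t: 8.28
ee_pos: [524.3, -168.4, 90.4]
orientation: [-3.136, -0.001, 0.629]
wrist_force: [0.5, -0.8, 1.1]
opening: 44.8
```

Call:
{"api": "drive_tool", "payload": {"deltas": [[0,0,0,0,0,0],[0,0,0,0,0,0],[0,0,0,0,0,0],[0,0,0,0,0,0]], "hand": 0.029, "newtons": 5}}

```text
t: 8.62
ee_pos: [526.0, -169.9, 91.7]
orientation: [-3.141, -0.001, 0.63]
wrist_force: [0.2, -1.4, -1.2]
opening: 31.2
```

```bash
cat >> h.py <<'E'
def plan(dq,n=8,r=135,z=88,q=None):
    """chord steps of n rows, dq rad each, from the present place"""
    s=sense();d=s["ee_pos"][:2]-P
    q=np.arctan2(-d[1],-d[0])-YAW if q is None else q
    for i in range(n):
        st=(hp(q+dq*(i+1),r)-hp(q+dq*i,r))/1000;print([round(x,4) for x in st],end=" ")
    print("\nradial err",np.hypot(*d)-r,"yaw err",s["orientation"][2]-(q+YAW),"z err",s["ee_pos"][2]-z,fix(q+YAW))
E
python3 -c "
from h import *
pol();plan(-.1)"
```

```text
t 8.6 r 130.2 ang -2.490 q(handle) 0.683 yaw 0.630 z 91.7 Ftan(ccw) 1.2 Frad 0.7 Fz -1.2 open 31.2 [-0.52  0.62  1.73  0.    0.8   0.42]
[np.float64(-0.0076), np.float64(0.0111)] [np.float64(-0.0065), np.float64(0.0118)] [np.float64(-0.0053), np.float64(0.0124)] [np.float64(-0.004), np.float64(0.0129)] [np.float64(-0.0027), np.float64(0.0132)] [np.float64(-0.0014), np.float64(0.0134)] [np.float64(-0.0), np.float64(0.0135)] [np.float64(0.0013), np.float64(0.0134)] 
radial err -4.7627221257062615 yaw err -0.021527798657485664 z err 3.7317620311338544 [-0.001  0.001  0.022]
```

Handle caged at q≈0.68. Now the free-wheel swing back.

Call:
{"api": "drive_tool", "payload": {"deltas": [[-0.006,0.005,-0.001,0,0,-0.05],[-0.008,0.01,-0.001,0,0,-0.1],[-0.0065,0.0118,-0.001,0,0,-0.1],[-0.0053,0.0124,0,0,0,-0.1],[-0.004,0.0129,0,0,0,-0.1],[-0.0027,0.0132,0,0,0,-0.1],[-0.0014,0.0134,0,0,0,-0.1]]}}

```text
t: 9.2
ee_pos: [498.1, -94.9, 93.6]
orientation: [3.127, -0.015, -0.055]
wrist_force: [0.9, -2.3, -0.6]
opening: 29.2
```

```bash
python3 -c "
from h import *
pol();plan(-.1)"
```

```text
t 9.2 r 131.6 ang -3.112 q(handle) 0.062 yaw -0.055 z 93.6 Ftan(ccw) 2.4 Frad -0.8 Fz -0.6 open 29.2 [-0.4   0.57  1.85 -0.01  0.7   1.23]
[np.float64(0.0003), np.float64(0.0135)] [np.float64(0.0016), np.float64(0.0134)] [np.float64(0.0029), np.float64(0.0132)] [np.float64(0.0042), np.float64(0.0128)] [np.float64(0.0055), np.float64(0.0123)] [np.float64(0.0067), np.float64(0.0117)] [np.float64(0.0078), np.float64(0.011)] [np.float64(0.0089), np.float64(0.0101)] 
radial err -3.4413223046873327 yaw err -0.08481328132489485 z err 5.550991628596165 [0.015 0.015 0.085]
```

Call:
{"api": "drive_tool", "payload": {"deltas": [[-0.001,0.0135,-0.002,0.003,0.003,-0.05],[0.0006,0.0134,-0.002,0.003,0.003,-0.08],[0.0022,0.0132,-0.001,0.003,0.003,-0.09],[0.0042,0.0128,-0.001,0.003,0.003,-0.1],[0.0055,0.0123,0,0,0,-0.1],[0.0067,0.0117,0,0,0,-0.1],[0.0078,0.011,0,0,0,-0.1]]}}

```text
t: 9.78
ee_pos: [523.6, -4.2, 91.9]
orientation: [3.132, -0.005, -0.705]
wrist_force: [0.0, -3.2, -1.4]
opening: 29.1
```

```bash
python3 -c "
from h import *
pol();plan(-.07)"
```

```text
t 9.8 r 137.0 ang 2.455 q(handle) -0.655 yaw -0.705 z 91.9 Ftan(ccw) 2.5 Frad -2.1 Fz -1.4 open 29.1 [-0.22  0.59  1.8  -0.02  0.75  2.07]
[np.float64(0.0062), np.float64(0.0071)] [np.float64(0.0067), np.float64(0.0066)] [np.float64(0.0072), np.float64(0.0062)] [np.float64(0.0076), np.float64(0.0056)] [np.float64(0.008), np.float64(0.0051)] [np.float64(0.0083), np.float64(0.0045)] [np.float64(0.0086), np.float64(0.0039)] [np.float64(0.0088), np.float64(0.0033)] 
radial err 2.011100809668818 yaw err -0.01857108866249524 z err 3.877023719829367 [ 0.01  -0.002  0.019]
```

Call:
{"api": "drive_tool", "payload": {"deltas": [[0.0065,0.007,-0.001,0,0,-0.06],[0.007,0.006,-0.001,0,0,-0.06],[0.006,0.005,0,0,0,-0.05]]}}

```text
t: 10.03
ee_pos: [541.8, 16.2, 91.2]
orientation: [3.129, -0.003, -0.883]
wrist_force: [0.3, -2.2, -0.5]
opening: 29.2
```

```bash
python3 - <<'E'
from h import *
pol();plan(.09)
im=grab_frame("top")[:,:,::-1];w=im[125:220,275:415];cv2.imwrite("pics/top3.png",cv2.resize(w,None,fx=5,fy=5,interpolation=cv2.INTER_CUBIC))
E
```

```text
t 10.0 r 138.5 ang 2.257 q(handle) -0.853 yaw -0.883 z 91.2 Ftan(ccw) 1.1 Frad -1.9 Fz -0.5 open 29.2 [-0.17  0.61  1.75 -0.02  0.79  2.3 ]
[np.float64(-0.009), np.float64(-0.0081)] [np.float64(-0.0083), np.float64(-0.0089)] [np.float64(-0.0074), np.float64(-0.0096)] [np.float64(-0.0066), np.float64(-0.0102)] [np.float64(-0.0056), np.float64(-0.0108)] [np.float64(-0.0046), np.float64(-0.0112)] [np.float64(-0.0036), np.float64(-0.0116)] [np.float64(-0.0025), np.float64(-0.0119)] 
radial err 3.5136961493027457 yaw err 0.0016041571910406782 z err 3.2061310335115394 [ 0.01  -0.008 -0.002]
```

View pics/top3.png

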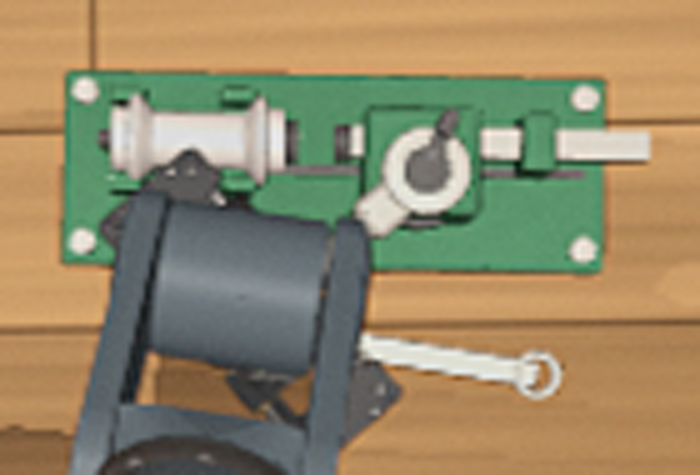

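The handle is at the back stop, the lever is still on the pressing side, and the ram nose is about where it was. I'll check the ram edge numerically, then start the press stroke.

```bash
cat >> h.py <<'E'
def tail(im):
    # sub-pixel column of the ram's tail end (bright bar on darker ground) & nose
    g=im[150:158,385:420].astype(float)
    p=g.min(axis=2).max(axis=0); 
    i=np.where((p[:-1]>=130)&(p[1:]<130))[0]
    return [round(385+k+(p[k]-130)/(p[k]-p[k+1]),2) for k in i]
E
python3 - <<'E'
from h import *
for f in("full_top0.png","top1.png"): print(tail(cv2.imread("pics/"+f)))
im=grab_frame("top")[:,:,::-1];cv2.imwrite("pics/top4.png",im);print(tail(im))
print(im[150:158,395:412].min(axis=2)); print(cv2.imread("pics/top1.png")[150:158,395:412].min(axis=2))
E
```

```text
[np.float64(404.29)]
[np.float64(404.44)]
[np.float64(404.84)]
[[113  93 112 109 109 109 109 112 113 113 103 107 109 109 110 112 112]
 [188 172 175 175 174 176 175 174 178 163 110 110 110 112 111 113 113]
 [206 205 207 206 207 207 208 207 211 197 117 101 103 103 109 111 110]
 [202 202 202 201 201 201 201 202 204 189 112  91  99  98 100 106 107]
 [200 201 201 200 201 202 202 200 207 192 113  94  98 100  99 101 100]
 [205 205 206 204 205 206 206 206 211 195 115  93 100 100 100 100 100]
 [207 206 206 206 205 205 205 204 208 191 115 100 105 106 104 106 103]
 [ 52  46  55  54  55  54  58  61  65  81 102 101 105 103 102 103 102]]
[[116  96 111 109 110 113 110 114 116 109 103 110 111 109 112 111 113]
 [187 171 179 178 176 176 177 178 171 136 110 115 114 113 114 113 113]
 [208 207 209 210 210 208 210 213 201 146  99 105 110 105 108 111 110]
 [202 203 203 203 203 203 204 206 195 140  89  96 100 100 101 106 107]
 [203 204 204 201 202 202 202 207 197 144  92  99 101 101 100 100  99]
 [209 209 208 207 207 208 207 211 201 145  95 102  99 102 101 102 104]
 [208 209 208 208 206 209 209 208 199 141  99 105 104 107 107 105 107]
 [ 51  45  54  52  53  61  66  66  74  93 104 105 106 105 106 107 103]]
```

Call:
{"api": "drive_tool", "payload": {"deltas": [[-0.007,-0.006,0,0,0,0.05],[-0.0093,-0.0089,-0.001,0,0,0.09],[-0.008,-0.0096,-0.001,0,0,0.09],[-0.0068,-0.0102,0,0,0,0.09],[-0.0056,-0.0108,0,0,0,0.09],[-0.0046,-0.0112,0,0,0,0.09],[-0.0036,-0.0116,0,0,0,0.09]]}}

```text
t: 10.72
ee_pos: [499.0, -48.3, 91.9]
orientation: [-3.138, -0.009, -0.254]
wrist_force: [1.8, 1.6, -0.8]
opening: 29.2
```

```bash
python3 -c "
from h import *
pol();plan(.09)"
```

```text
t 10.7 r 137.4 ang 2.826 q(handle) -0.284 yaw -0.254 z 91.9 Ftan(ccw) -2.0 Frad -1.3 Fz -0.8 open 29.2 [-0.32  0.57  1.86  0.01  0.7   1.5 ]
[np.float64(-0.0033), np.float64(-0.0117)] [np.float64(-0.0022), np.float64(-0.0119)] [np.float64(-0.0011), np.float64(-0.0121)] [np.float64(-0.0), np.float64(-0.0121)] [np.float64(0.0011), np.float64(-0.0121)] [np.float64(0.0022), np.float64(-0.012)] [np.float64(0.0032), np.float64(-0.0117)] [np.float64(0.0043), np.float64(-0.0114)] 
radial err 2.448485555836527 yaw err 0.06228154707791417 z err 3.914751848581915 [-0.001  0.01  -0.062]
```

Call:
{"api": "drive_tool", "payload": {"deltas": [[-0.0025,-0.0117,0,0,0,0.07],[-0.0015,-0.0119,0,0,0,0.08],[-0.0006,-0.0121,0,0,0,0.085],[0,-0.0121,0,0,0,0.09],[0.0011,-0.0121,0,0,0,0.09],[0.0022,-0.012,0,0,0,0.09]]}}

```text
t: 11.22
ee_pos: [492.6, -118.0, 92.7]
orientation: [-3.126, -0.008, 0.278]
wrist_force: [2.6, 2.9, -1.2]
opening: 29.3
```

```bash
python3 -c "
from h import *
pol();plan(.06)"
```

```text
t 11.2 r 139.6 ang -2.947 q(handle) 0.227 yaw 0.278 z 92.7 Ftan(ccw) -2.4 Frad -3.1 Fz -1.2 open 29.3 [-0.47  0.58  1.84  0.03  0.73  0.81]
[np.float64(0.0018), np.float64(-0.0079)] [np.float64(0.0023), np.float64(-0.0078)] [np.float64(0.0027), np.float64(-0.0076)] [np.float64(0.0032), np.float64(-0.0074)] [np.float64(0.0036), np.float64(-0.0072)] [np.float64(0.0041), np.float64(-0.007)] [np.float64(0.0045), np.float64(-0.0068)] [np.float64(0.0049), np.float64(-0.0065)] 
radial err 4.613032614052685 yaw err 0.0831543097073772 z err 4.708873799400408 [-0.017  0.005 -0.083]
```

Call:
{"api": "drive_tool", "payload": {"deltas": [[0.004,-0.0095,-0.001,0,0,0.04],[0.004,-0.0095,-0.001,-0.003,0,0.05],[0.0045,-0.0095,0,-0.003,0,0.06],[0.005,-0.009,0,0,0,0.07]]}}

```text
t: 11.55
ee_pos: [503.7, -152.5, 91.0]
orientation: [-3.116, -0.002, 0.511]
wrist_force: [1.2, 3.6, -0.9]
opening: 28.9
```

```bash
python3 -c "
from h import *
pol();plan(.06)"
```

```text
t 11.6 r 140.1 ang -2.687 q(handle) 0.486 yaw 0.511 z 91.0 Ftan(ccw) -2.8 Frad -2.6 Fz -0.9 open 28.9 [-0.52  0.6   1.78  0.02  0.78  0.53]
[np.float64(0.0038), np.float64(-0.0072)] [np.float64(0.0042), np.float64(-0.0069)] [np.float64(0.0046), np.float64(-0.0067)] [np.float64(0.005), np.float64(-0.0064)] [np.float64(0.0054), np.float64(-0.0061)] [np.float64(0.0057), np.float64(-0.0057)] [np.float64(0.0061), np.float64(-0.0054)] [np.float64(0.0064), np.float64(-0.005)] 
radial err 5.112913320177256 yaw err 0.0563179966659651 z err 3.007804059558609 [-0.023 -0.01  -0.056]
```

Call:
{"api": "drive_tool", "payload": {"deltas": [[0.006,-0.008,-0.001,-0.004,0,0.04],[0.006,-0.008,0,-0.004,0,0.05],[0.006,-0.0075,0,-0.004,0,0.06],[0.006,-0.0075,0,0,0,0.06]]}}

```text
t: 11.88
ee_pos: [519.3, -177.2, 89.7]
orientation: [-3.103, 0.007, 0.732]
wrist_force: [0.7, 5.7, 2.7]
opening: 28.8
```

```bash
python3 -c "
from h import *
pol();plan(.06)"
```

```text
t 11.9 r 140.0 ang -2.478 q(handle) 0.695 yaw 0.732 z 89.7 Ftan(ccw) -4.0 Frad -4.1 Fz 2.7 open 28.8 [-0.54  0.63  1.71  0.01  0.84  0.3 ]
[np.float64(0.0052), np.float64(-0.0062)] [np.float64(0.0055), np.float64(-0.0059)] [np.float64(0.0059), np.float64(-0.0056)] [np.float64(0.0062), np.float64(-0.0052)] [np.float64(0.0065), np.float64(-0.0048)] [np.float64(0.0068), np.float64(-0.0044)] [np.float64(0.007), np.float64(-0.004)] [np.float64(0.0073), np.float64(-0.0036)] 
radial err 5.001744658920302 yaw err 0.06848951707365958 z err 1.7254281235020699 [-0.025 -0.03  -0.068]
```

Call:
{"api": "drive_tool", "payload": {"deltas": [[0.0068,-0.007,0,-0.004,-0.005,0.03],[0.0068,-0.0065,0,-0.004,-0.005,0.04],[0.005,-0.004,0,-0.004,-0.005,0.03]]}}

```text
t: 12.13
ee_pos: [529.3, -188.7, 89.4]
orientation: [-3.098, 0.006, 0.841]
wrist_force: [-3.0, 3.3, 3.7]
opening: 29.2
```

```bash
python3 - <<'E'
from h import *
pol();im=grab_frame("top")[:,:,::-1];cv2.imwrite("pics/top5.png",im);print(tail(im));plan(-.1)
# ram nose/bearing/hub row profile
for f in("top1.png","top5.png"):
  print(cv2.imread("pics/"+f)[153:157,325:352].mean(axis=(0,2)).round().astype(int))
E
```

```text
t 12.1 r 140.0 ang -2.369 q(handle) 0.804 yaw 0.841 z 89.4 Ftan(ccw) -4.5 Frad -0.2 Fz 3.7 open 29.2 [-0.54  0.65  1.67  0.    0.87  0.19]
[np.float64(396.83)]
[np.float64(-0.009), np.float64(0.0101)] [np.float64(-0.0079), np.float64(0.0109)] [np.float64(-0.0068), np.float64(0.0117)] [np.float64(-0.0056), np.float64(0.0123)] [np.float64(-0.0043), np.float64(0.0128)] [np.float64(-0.003), np.float64(0.0132)] [np.float64(-0.0017), np.float64(0.0134)] [np.float64(-0.0004), np.float64(0.0135)] 
radial err 4.980863235283806 yaw err 0.06519495128934849 z err 1.431832821470124 [-0.025 -0.035 -0.065]
[188 185 162 105 107 108 108 111 108  81  32  35  38  41  44  46  48  51
  54  68  71  67  70  73  75  77  78]
[184 201 204 165 223 228 212  74  86  78  86  87 151 188 183 182 181 182
 181 185 194 190 145  65  95  91  94]
```

Driven about 22 mm so far, with the ram up against the bearing. Swinging back for a second stroke.

Call:
{"api": "drive_tool", "payload": {"deltas": [[-0.005,0.008,0,-0.003,-0.006,-0.08],[-0.0072,0.0119,0,-0.003,-0.006,-0.1],[-0.0061,0.0123,0,-0.003,-0.006,-0.1],[-0.0052,0.0123,0,-0.003,-0.006,-0.1],[-0.0043,0.0128,0,-0.003,0,-0.1],[-0.003,0.0132,0,0,0,-0.1],[-0.0017,0.0134,0,0,0,-0.1],[-0.0004,0.0135,0,0,0,-0.1]]}}

```text
t: 12.85
ee_pos: [496.5, -98.0, 91.5]
orientation: [3.139, -0.01, 0.025]
wrist_force: [0.4, -0.7, -0.6]
opening: 29.0
```

```bash
python3 -c "
from h import *
pol();plan(-.1)"
```

```text
t 12.8 r 133.3 ang -3.089 q(handle) 0.084 yaw 0.025 z 91.5 Ftan(ccw) 0.7 Frad -0.4 Fz -0.6 open 29.0 [-0.42  0.58  1.85  0.    0.7   1.13]
[np.float64(-0.0), np.float64(0.0135)] [np.float64(0.0013), np.float64(0.0134)] [np.float64(0.0026), np.float64(0.0132)] [np.float64(0.004), np.float64(0.0129)] [np.float64(0.0052), np.float64(0.0124)] [np.float64(0.0064), np.float64(0.0119)] [np.float64(0.0076), np.float64(0.0112)] [np.float64(0.0087), np.float64(0.0103)] 
radial err -1.6798168735970478 yaw err -0.027398930548049247 z err 3.4599198694603643 [0.002 0.01  0.027]
```

Call:
{"api": "drive_tool", "payload": {"deltas": [[0,0.0135,-0.001,0,0,-0.08],[0.001,0.0134,-0.001,0,0.003,-0.095],[0.0026,0.0132,0,0,0.003,-0.1],[0.004,0.0129,0,0,0,-0.1],[0.0052,0.0124,0,0,0,-0.1],[0.0064,0.0119,0,0,0,-0.1],[0.005,0.007,0,0,0,-0.06],[0,0,0,0,0,0]]}}

```text
t: 13.52
ee_pos: [520.3, -13.2, 92.1]
orientation: [3.133, -0.014, -0.638]
wrist_force: [-1.1, 0.1, -0.4]
opening: 29.3
```

```bash
python3 -c "
from h import *
pol();plan(.08)
im=grab_frame('top')[:,:,::-1];cv2.imwrite('pics/top6.png',im);print(tail(im))"
```

```text
t 13.5 r 134.1 ang 2.523 q(handle) -0.587 yaw -0.638 z 92.1 Ftan(ccw) 0.6 Frad 1.0 Fz -0.4 open 29.3 [-0.23  0.59  1.81 -0.02  0.73  1.99]
[np.float64(-0.0059), np.float64(-0.009)] [np.float64(-0.0052), np.float64(-0.0095)] [np.float64(-0.0044), np.float64(-0.0099)] [np.float64(-0.0036), np.float64(-0.0102)] [np.float64(-0.0028), np.float64(-0.0104)] [np.float64(-0.0019), np.float64(-0.0106)] [np.float64(-0.0011), np.float64(-0.0107)] [np.float64(-0.0002), np.float64(-0.0108)] 
radial err -0.8639795937505426 yaw err -0.019750666703872155 z err 4.054146780311157 [0.015 0.006 0.02 ]
[np.float64(397.6)]
```

Call:
{"api": "drive_tool", "payload": {"deltas": [[-0.0055,-0.0085,0,0.003,0.002,0.06],[-0.0052,-0.0095,-0.001,0.003,0.002,0.08],[-0.0044,-0.0099,-0.001,0.003,0.002,0.08],[-0.0036,-0.0102,0,0,0,0.08]]}}

```text
t: 13.9
ee_pos: [501.2, -51.3, 91.0]
orientation: [-3.141, -0.007, -0.315]
wrist_force: [2.2, 1.8, -1.8]
opening: 29.0
```

```bash
python3 -c "
from h import *
pol();plan(.06)"
```

```text
t 13.9 r 134.4 ang 2.841 q(handle) -0.269 yaw -0.315 z 91.0 Ftan(ccw) -2.4 Frad -1.5 Fz -1.8 open 29.0 [-0.32  0.58  1.85  0.    0.7   1.56]
[np.float64(-0.0022), np.float64(-0.0078)] [np.float64(-0.0017), np.float64(-0.0079)] [np.float64(-0.0012), np.float64(-0.008)] [np.float64(-0.0007), np.float64(-0.0081)] [np.float64(-0.0002), np.float64(-0.0081)] [np.float64(0.0002), np.float64(-0.0081)] [np.float64(0.0007), np.float64(-0.0081)] [np.float64(0.0012), np.float64(-0.008)] 
radial err -0.6099280268050506 yaw err -0.014320610746710316 z err 3.02404791237349 [0.002 0.007 0.014]
```

Call:
{"api": "drive_tool", "payload": {"deltas": [[-0.0022,-0.0085,0,0,0,0.065],[-0.0017,-0.0085,0,0,0,0.065],[-0.0012,-0.0085,0,0,0,0.065],[-0.0005,-0.0085,0,0,0,0.065]]}}

```text
t: 14.23
ee_pos: [494.7, -86.3, 91.3]
orientation: [-3.135, -0.012, -0.04]
wrist_force: [4.0, 5.3, -1.3]
opening: 29.1
```

```bash
python3 -c "
from h import *
pol();plan(.05)
im=grab_frame('top')[:,:,::-1];print(tail(im))"
```

```text
t 14.2 r 135.0 ang 3.107 q(handle) -0.003 yaw -0.040 z 91.3 Ftan(ccw) -5.5 Frad -3.8 Fz -1.3 open 29.1 [-0.4   0.57  1.86  0.02  0.7   1.2 ]
[np.float64(-0.0001), np.float64(-0.0067)] [np.float64(0.0003), np.float64(-0.0067)] [np.float64(0.0006), np.float64(-0.0067)] [np.float64(0.0009), np.float64(-0.0067)] [np.float64(0.0013), np.float64(-0.0066)] [np.float64(0.0016), np.float64(-0.0066)] [np.float64(0.0019), np.float64(-0.0065)] [np.float64(0.0023), np.float64(-0.0064)] 
radial err -0.046717234651964645 yaw err -0.005649389317130667 z err 3.3037982120629295 [-0.006  0.012  0.006]
[np.float64(396.57)]
```

Call:
{"api": "drive_tool", "payload": {"deltas": [[0,-0.0068,0,0,0,0.04],[0.0003,-0.0068,0,0,0,0.045],[0.0006,-0.0068,0,0,0,0.045]]}}

```text
t: 14.53
ee_pos: [494.8, -106.2, 91.3]
orientation: [-3.13, -0.014, 0.091]
wrist_force: [3.4, 6.2, -0.8]
opening: 29.0
```

```bash
python3 -c "
from h import *
pol();plan(.05)
im=grab_frame('top')[:,:,::-1];print(tail(im));pol()"
```

```text
t 14.5 r 135.6 ang -3.029 q(handle) 0.144 yaw 0.091 z 91.3 Ftan(ccw) -5.8 Frad -4.1 Fz -0.8 open 29.0 [-0.44  0.58  1.85  0.03  0.71  1.02]
[np.float64(0.0009), np.float64(-0.0067)] [np.float64(0.0013), np.float64(-0.0066)] [np.float64(0.0016), np.float64(-0.0066)] [np.float64(0.0019), np.float64(-0.0065)] [np.float64(0.0022), np.float64(-0.0064)] [np.float64(0.0025), np.float64(-0.0062)] [np.float64(0.0029), np.float64(-0.0061)] [np.float64(0.0032), np.float64(-0.006)] 
radial err 0.6181754334560594 yaw err -0.02104958724389623 z err 3.2794639207440923 [-0.013  0.012  0.021]
[np.float64(395.57)]
t 14.6 r 135.7 ang -3.021 q(handle) 0.153 yaw 0.093 z 91.3 Ftan(ccw) -3.0 Frad -2.0 Fz -0.2 open 29.0 [-0.44  0.58  1.85  0.03  0.71  1.01]
```

Call:
{"api": "drive_tool", "payload": {"deltas": [[0.0012,-0.0067,0,0,0,0.05],[0.0016,-0.0066,0,0,0,0.055],[0.0019,-0.0065,0,0,0,0.055]]}}

```text
t: 14.83
ee_pos: [497.7, -123.5, 91.2]
orientation: [-3.123, -0.014, 0.252]
wrist_force: [2.0, 5.4, -0.6]
opening: 29.1
```

```bash
python3 -c "
from h import *
pol();plan(.05)
im=grab_frame('top')[:,:,::-1];print(tail(im));pol()"
```

```text
t 14.8 r 135.8 ang -2.900 q(handle) 0.273 yaw 0.252 z 91.2 Ftan(ccw) -4.8 Frad -3.2 Fz -0.6 open 29.1 [-0.48  0.58  1.83  0.04  0.73  0.82]
[np.float64(0.0018), np.float64(-0.0065)] [np.float64(0.0021), np.float64(-0.0064)] [np.float64(0.0024), np.float64(-0.0063)] [np.float64(0.0027), np.float64(-0.0062)] [np.float64(0.003), np.float64(-0.006)] [np.float64(0.0033), np.float64(-0.0059)] [np.float64(0.0036), np.float64(-0.0057)] [np.float64(0.0039), np.float64(-0.0055)] 
radial err 0.8279185569838319 yaw err 0.011077962048791856 z err 3.2002581244383492 [-0.022  0.009 -0.011]
[np.float64(395.06)]
t 14.9 r 135.9 ang -2.891 q(handle) 0.282 yaw 0.255 z 91.2 Ftan(ccw) -2.2 Frad -2.0 Fz 0.1 open 29.1 [-0.48  0.58  1.83  0.03  0.73  0.81]
```

Call:
{"api": "drive_tool", "payload": {"deltas": [[0.002,-0.0065,0,-0.004,0,0.04],[0.0023,-0.0064,0,-0.004,0,0.045],[0.0026,-0.0063,0,-0.004,0,0.05]]}}

```text
t: 15.13
ee_pos: [501.8, -138.5, 91.1]
orientation: [-3.124, -0.009, 0.385]
wrist_force: [2.8, 9.9, 2.7]
opening: 29.0
```

```bash
python3 -c "
from h import *
pol();plan(.05)
im=grab_frame('top')[:,:,::-1];cv2.imwrite('pics/top7.png',im);print(tail(im));pol()
c=get_calibration('top');print('mm/px',np.linalg.norm(onz(c,396,154,50)-onz(c,397,154,50)))
print(im[153:157,322:345].mean(axis=(0,2)).round().astype(int))"
```

```text
t 15.1 r 136.3 ang -2.786 q(handle) 0.388 yaw 0.385 z 91.1 Ftan(ccw) -8.3 Frad -6.1 Fz 2.7 open 29.0 [-0.5   0.59  1.81  0.03  0.75  0.67]
[np.float64(0.0025), np.float64(-0.0063)] [np.float64(0.0028), np.float64(-0.0061)] [np.float64(0.0031), np.float64(-0.006)] [np.float64(0.0034), np.float64(-0.0058)] [np.float64(0.0037), np.float64(-0.0056)] [np.float64(0.004), np.float64(-0.0054)] [np.float64(0.0042), np.float64(-0.0052)] [np.float64(0.0045), np.float64(-0.005)] 
radial err 1.3484246298452263 yaw err 0.028643655588041494 z err 3.057224676230959 [-0.02   0.002 -0.029]
[np.float64(394.64)]
t 15.2 r 136.3 ang -2.780 q(handle) 0.394 yaw 0.387 z 91.1 Ftan(ccw) -5.5 Frad -3.4 Fz 1.2 open 29.1 [-0.5   0.59  1.8   0.03  0.75  0.67]
mm/px 3.20833882103608
[219 209 183 182 200 203 164 223 228 211  66  78  96 157 187 181 181 181
 180 180 180 181 185]
```

Force is rising, so the seat is near. Smaller steps now.

Call:
{"api": "drive_tool", "payload": {"deltas": [[0.003,-0.0055,0,-0.004,0,0.02],[0.003,-0.0053,0,-0.004,0,0.025]]}}

```text
t: 15.35
ee_pos: [503.4, -143.1, 90.8]
orientation: [-3.116, -0.003, 0.425]
wrist_force: [1.0, 11.0, 3.8]
opening: 29.2
```

```bash
python3 -c "
from h import *
pol();
im=grab_frame('top')[:,:,::-1];print(tail(im));pol();grab_frame('top');pol()"
```

```text
t 15.3 r 136.5 ang -2.750 q(handle) 0.423 yaw 0.425 z 90.8 Ftan(ccw) -9.8 Frad -5.2 Fz 3.8 open 29.2 [-0.5   0.6   1.79  0.03  0.77  0.63]
[np.float64(394.66)]
t 15.4 r 136.4 ang -2.747 q(handle) 0.426 yaw 0.426 z 90.8 Ftan(ccw) -9.2 Frad -3.8 Fz 4.1 open 29.6 [-0.5   0.6   1.79  0.02  0.77  0.62]
t 15.4 r 136.5 ang -2.748 q(handle) 0.425 yaw 0.425 z 90.8 Ftan(ccw) -8.7 Frad -3.7 Fz 4.0 open 29.1 [-0.5   0.6   1.79  0.02  0.77  0.63]
```

Call:
{"api": "drive_tool", "payload": {"deltas": [[0.0025,-0.0052,0,-0.004,0,0.015]]}}

```text
t: 15.53
ee_pos: [503.8, -144.4, 90.7]
orientation: [-3.112, -0.001, 0.436]
wrist_force: [3.0, 11.1, 3.1]
opening: 29.2
```

```bash
python3 -c "
from h import *
pol();
for i in range(6):
  im=grab_frame('top')[:,:,::-1]
print(tail(im));pol()"
```

```text
t 15.5 r 136.6 ang -2.740 q(handle) 0.433 yaw 0.436 z 90.7 Ftan(ccw) -9.1 Frad -7.1 Fz 3.1 open 29.2 [-0.5   0.6   1.78  0.03  0.78  0.61]
[np.float64(394.66)]
t 15.8 r 136.6 ang -2.740 q(handle) 0.433 yaw 0.436 z 90.7 Ftan(ccw) -9.7 Frad -5.3 Fz 3.6 open 29.2 [-0.5   0.6   1.78  0.03  0.78  0.61]
```

The held load is 9.7 N and the ram no longer moves, so it's firm on the seat. I'll open, lift clear and check.

Call:
{"api": "drive_tool", "payload": {"deltas": [[0,0.001,0,0,0,0],[0,0.001,0,0,0,0],[0,0,0,0,0,0],[0,0,0,0,0,0]], "hand": 0.05}}

```text
t: 16.17
ee_pos: [500.6, -137.8, 90.8]
orientation: [-3.106, 0.001, 0.431]
wrist_force: [0.5, 0.9, 0.1]
opening: 46.5
```

```bash
python3 -c "
from h import *
pol()"
```

```text
t 16.2 r 137.3 ang -2.794 q(handle) 0.380 yaw 0.431 z 90.8 Ftan(ccw) -0.7 Frad -0.8 Fz 0.1 open 46.5 [-0.5   0.6   1.79  0.03  0.78  0.62]
```

Call:
{"api": "drive_tool", "payload": {"deltas": [[0,0,0.01,0,0,0],[0,0,0.02,0,0,0],[0,0,0.025,0,0,0],[0,0,0.025,0,0,0],[0,0,0.02,0,0,0],[-0.005,0,0.01,0,0,0]]}}

```text
t: 16.67
ee_pos: [493.3, -141.2, 205.7]
orientation: [-3.107, 0.007, 0.428]
wrist_force: [0.7, 0.4, -0.5]
opening: 49.5
```

Call:
{"api": "drive_tool", "payload": {"deltas": [[-0.01,0.01,0.015,0,0,0],[-0.015,0.025,0.02,0,0,0],[-0.015,0.03,0.02,0,0,0],[-0.015,0.03,0.015,0,0,0],[-0.01,0.03,0.01,0,0,0],[-0.005,0.02,0.005,0,0,0],[0,0.005,0,0,0,0],[0,0,0,0,0,0]]}}

```text
t: 17.33
ee_pos: [417.2, 7.2, 299.6]
orientation: [-3.121, 0.002, 0.419]
wrist_force: [0.5, -0.3, 0.2]
opening: 50.1
```

```bash
python3 - <<'E'
from h import *
print(sense()["ee_pos"],sense()["wrist_force"])
t=grab_frame("top")[:,:,::-1];s=grab_frame("side")[:,:,::-1];print(tail(t))
a=cv2.resize(t[125:220,275:415],None,fx=4,fy=4,interpolation=cv2.INTER_CUBIC)
b=cv2.resize(s[150:280,290:420],None,fx=4,fy=4,interpolation=cv2.INTER_CUBIC)[:, :]
a=cv2.copyMakeBorder(a,0,max(0,520-a.shape[0]),0,0,cv2.BORDER_CONSTANT)
o=np.hstack([a,b]);o=cv2.resize(o,(800,int(o.shape[0]*800/o.shape[1])));cv2.imwrite("pics/end.png",o)
E
```

```text
[417.23215418   7.23933091 299.64864864] [ 0.50230175 -0.26739919  0.2050184 ]
[np.float64(394.62)]
```

View pics/end.png

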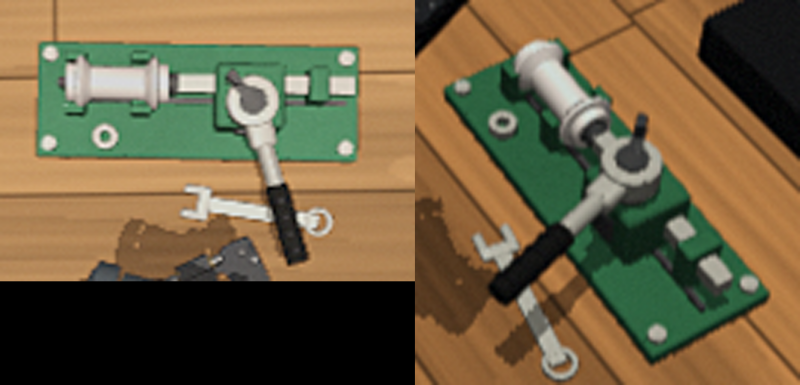

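Final view: the lever is on the pressing side, with its tab left of the handle line. The ram's dark nose touches the hub mouth, with only the nose's own length of dark showing (3–3.5 px, against 5 px mid-press). The spanner and spare bearing haven't moved.

```bash
python3 -c "
from h import *
print(finish_job())"
```

```text
the job is handed in; nothing more can be done
None
```

The bearing is pressed in and firm against its seat, and I handed the job in at about 17 s of the 72 s allowed.

- **Lever:** I pushed it over to its stop on the pressing side, and it was still there in the last picture. The push peaked at about 8.7 N and may have turned the handle a few hundredths of a radian.
- **Free-wheel check:** I swung the handle back to its stop at about -0.85, feeling about 2.5 N. The ram shifted back by about 0.4 px (about 1.3 mm), which is within the 2 mm it may give back.
- **Pressing:** It took two strokes, and the ram advanced about 31 mm. The pull was about 3–6 N while pressing, then rose to 9.7 N square to the bar, held still. The ram no longer moved at that load.
- **Release:** I opened the gripper and lifted clear, and the wrist force fell to about zero. The ram held its place afterwards (tail at 394.62 px, against 394.66 under load).
- **Bench:** The last picture, which covers only the press area, shows the spanner and spare bearing where they were. The tool never went near the other things.

**Limits of the checks:** I judged flushness only from the top camera, at about 3 mm per pixel, and from the ram stopping firm. There was also 4–5 N of rubbing along the bar during the final hold, besides the 9.7 N.

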